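Trace the open joint of a cabinet door panel with a stylus

ROBOT

A 6-joint arm with a two-finger parallel gripper is mounted at the origin on the work surface. World frame = base frame: x ahead of the robot, y to its left, z up, the work surface at z = 0. Lengths are in m, angles in rad, forces in N, time in s.
With the tool pointing down it reaches from about 0.375 to 0.975 m from the base axis. Payload 3.8 kg.
Tool frame: the origin (TCP) lies at the very end of the fingers, on their centre line; the grasp point (between the pads) lies 19 mm behind it; z points along the fingers, y is the line along which they close (so a half turn about z gives the same grasp; the last joint's range is limited). The gripper opens to 88 mm and grips with 3 to 60 N. Pads are 18 mm wide; open, the fingers measure 123 mm over their backs; the gripper's body (75 mm by 187 mm) begins 45 mm behind the grasp point.
Start: joints at [1.133, 0.264, 1.604, -0, 1.274, -0.037], TCP at [0.263, 0.622, 0.239] pointing down, gripper open.
Joint ranges: [-2.63, 2.63], [-0.94, 2.18], [0.31, 2.57], [-1.31, 4.45], [0, 2.66], [-2.55, 2.55]. Speed limits (rad/s): [2.57, 2.57, 3.14, 3.14, 3.14, 3.14].

INTERFACE

Orientations are given as a 3x3 rotation matrix whose columns are the frame's x, y, z axes.
In Python, from plant import r gives the robot as it stands.
- The arm moves only by the tool drive_tool, never from a script. Its argument "deltas" is a list of rows, each an object with "twist": the turn, a rotation vector about the tool's x, y, z in rad, a list of three; "xyz": the shift along the tool's x, y, z in cm, a list of three; "hand": the closure, from 0 (fully open) to 1 (shut). A call has 1 to 12 rows; each row shifts and turns the commanded pose from where the row before left it, along the tool's axes as they then stand; what a row does not reach is not made up. A row lasts 1/8 s, in which the tool goes at most 62.5 mm and 10.7 degrees, less where a joint would pass 70% of its speed; a pose out of reach is approached as far as the arm can. A call with a gripper value outside its range is refused whole. The fingers move at their own pace and stop on an object; "grip_force" is the grip in N (left out, the last holds). Time passes only in rows, so rows that do not move let the fingers close. It gives the time, the measured TCP pose, the force, the opening and the grip force at its end, in the units of the state.
- r.get_obs(): the state, without advancing time (a new reading comes with each control period).
- r.snapshot(name): name is "scene" or "top" or "wrist"; returns (picture, depth): 384x512x3 uint8, red, green, blue; 384x512 float32, m along the optical axis (not along the pixel's ray), 0 where there is no reading.
- r.calibration(name): a dict with "fovy" (degrees; the focal length in pixels is half the picture's height over the tangent of half this angle, whatever the lens; pixels are square), "cx", "cy" (the principal point, pixels), "dist" ([k1, k2, p1, p2, k3] as OpenCV has them; the pictures are not rectified), "view" (4x4, takes a point from world to camera coordinates). Camera axes: x right, y down, z forward; pixel columns grow to the right and rows downward; lengths in m; the calibration is good to about 2 mm. A picture is of the moment at which its call begins: read the wrist's pose just before it. calibration takes no time and is no camera call; for the wrist camera it gives the pose at the moment of the call.
- r.job_done(): hands the job in; it is judged then, once.
The state is a dict: "t": time; "q": joint angles; "dq": joint speeds; "joint_torque": joint torques, N m; "position": TCP position; "orientation": TCP orientation; "force": force on the tool from outside, world axes, zero at the start; "wrist_torque": the same for the moment, N m; "width": finger opening in m; "finger_force": force on a finger pad.
Only numpy, scipy, OpenCV 4.12 (cv2) and the standard library are available. Lean on these libraries where they do the work, as an engineer would, in place of code of your own. Each camera call takes 0.05 s, during which the arm holds its last target. There are 200 camera calls.

TASK

Check the open joint in the blue door panel: take the stylus from its fork stand, lower its tip into the wide square pocket that begins the joint, and guide it slowly (about 3 cm a second) along the whole stepped joint to its closed far end, keeping the tip well down in the joint, without lifting it out on the way. Then lift it out and hang it back upright in the fork stand, collar resting on the prongs, and let go. Leave the other things on the ledge where they are.

Things in the scene. Friction and masses are not known exactly. Their poses are not given: they have to be found in the camera images.
- panel: Fixed blue steel door panel lying flat, 240 (x) by 180 (y) by 24 mm high; origin: centre of the underside, z up. An open joint, a groove 16 mm wide, floor 12 mm and rim 24 mm above the ledge, crosses it in a Z: 80 mm along +x, 50 mm along +y, 80 mm along +x, square corners. It begins in a wider square pocket, 32 by 32 mm, and ends closed, no wider than the groove.
- seam_start (a point): Centre of the square 32 mm pocket where the joint begins, at rim height (24 mm above the ledge); panel frame (-80, -25) mm.
- seam_mid1 (a point): On the joint's centre line at rim height, halfway along the first leg; panel frame (-40, -25) mm.
- seam_turn1 (a point): Joint centre line at the first corner, rim height; panel frame (0, -25) mm.
- seam_turn2 (a point): Joint centre line at the second corner, rim height; panel frame (0, 25) mm.
- seam_mid2 (a point): Joint centre line halfway along the last leg, rim height; panel frame (40, 25) mm.
- seam_end (a point): Joint centre line at its far end, rim height, 8 mm before the closed end wall; panel frame (80, 25) mm.
- stylus: Loose steel stylus, 175 mm long, 0.18 kg, round about z, which points from tip to handle; origin at the foot of the tip. From the tip up: 8 mm thick tip (0 to 30 mm), 14 mm thick shaft (30 to 95), 44 mm wide collar (95 to 103), black handle 26 mm thick (103 to 175). It starts upright, hung by the collar in the fork stand, tip 25 mm above the ledge.
- stylus_tip (a point): Foot of the stylus tip (its origin).
- stylus_collar (a point): On the stylus axis at the collar's underside, 95 mm above the tip.
- stylus_grip (a point): On the stylus axis in the handle, 145 mm above the tip, where to grip it from above.
- stand: Fixed dark steel fork stand, 120 mm high; origin on the ledge below the seat. A level fork 8 mm thick, two prongs 22 mm wide beside a slot 26 mm wide; the slot lies along the stand's x, open towards -x (prong ends 30 mm from the seat), closed 17 mm behind the seat, where a post carries it; base plate 100 by 90 by 10 mm.
- stand_seat (a point): Seat centre in the fork's slot, at the prongs' top face (120 mm high); the stylus hangs with its axis here and its collar on the prongs.
- rivnut_tool: Bystander: silver rivnut tool with two dark grips lying flat, about 200 by 80 by 28 mm.
- dish: Bystander: small white ceramic dish, 90 mm across, 30 mm high.
- dust_cap: Bystander: orange plastic dust cap, open side up, 64 mm across, 30 mm high.
- pitch_gauge: Bystander: brass screw-pitch gauge with leaves fanned out, about 130 by 40 by 11 mm.
Mind the look-alikes: they are no part of the job. Of the things that look like the stylus, the smaller one is meant. Of the things shaped like the stand, the steel one is meant.

How it is judged:
On the way, in this order (a step that is already met when the one before it is completed fails the run):
1. the stylus tip is in the square pocket, at least 3 mm below the rim (horizontal distance between stylus_tip and seam_start below 0.015 m and z of stylus_tip in the frame of panel below 0.021 m), for 0.1 s.
2. the tip is in the joint halfway along the first leg (horizontal distance between stylus_tip and seam_mid1 below 0.01 m and z of stylus_tip in the frame of panel below 0.021 m), for 0.05 s.
3. the tip is in the joint at the first corner (horizontal distance between stylus_tip and seam_turn1 below 0.01 m and z of stylus_tip in the frame of panel below 0.021 m), for 0.05 s.
4. the tip is in the joint at the second corner (horizontal distance between stylus_tip and seam_turn2 below 0.01 m and z of stylus_tip in the frame of panel below 0.021 m), for 0.05 s.
5. the tip is in the joint halfway along the last leg (horizontal distance between stylus_tip and seam_mid2 below 0.01 m and z of stylus_tip in the frame of panel below 0.021 m), for 0.05 s.
6. the tip is in the joint at its far end (horizontal distance between stylus_tip and seam_end below 0.011 m and z of stylus_tip in the frame of panel below 0.021 m), for 0.1 s.
At the end, for the whole second after the job is handed in: The stylus hangs upright (within 0.15 rad) and at rest in the fork stand, its axis within 20 mm of the seat centre and its collar's underside within 6 mm of the prongs' top face (horizontal distance between stylus_collar and stand_seat below 0.02 m and z of stylus_collar in the frame of stand between 0.114 and 0.126 m and angle between stylus's own z axis and vertical below 0.15 rad and linear speed of stylus below 0.02 m/s); the robot touches nothing.
It fails at once if the tip comes up out of the joint on the way (2 to 12 mm above the rim over the joint, between the pocket and the last 20 mm) (z of stylus_tip in the frame of panel between 0.026 and 0.036 m and ((x of stylus_tip in the frame of panel between -0.055 and 0.012 m and y of stylus_tip in the frame of panel between -0.037 and -0.013 m) or (x of stylus_tip in the frame of panel between -0.012 and 0.012 m and y of stylus_tip in the frame of panel between -0.037 and 0.037 m) or (x of stylus_tip in the frame of panel between -0.012 and 0.058 m and y of stylus_tip in the frame of panel between 0.013 and 0.037 m))).
It fails at once if the stylus moves faster than 0.10 m/s while its tip is down in the joint between the pocket and the last 20 mm (linear speed of stylus above 0.1 m/s and z of stylus_tip in the frame of panel below 0.021 m and ((x of stylus_tip in the frame of panel between -0.055 and 0.012 m and y of stylus_tip in the frame of panel between -0.037 and -0.013 m) or (x of stylus_tip in the frame of panel between -0.012 and 0.012 m and y of stylus_tip in the frame of panel between -0.037 and 0.037 m) or (x of stylus_tip in the frame of panel between -0.012 and 0.058 m and y of stylus_tip in the frame of panel between 0.013 and 0.037 m))).
It fails at once if the rivnut tool, dish, dust cap or pitch gauge is moved by more than 30 mm (distance of any of rivnut_tool, dish, dust_cap, pitch_gauge from where it was at the start of the episode above 0.03 m).
It also fails if it takes over 67 s, if anything falls off the work surface, if the arm or the gripper's body presses on something with over 40 N, if the wrist force passes 120 N, or if a joint passes its speed limit or range.

## Working session

There is one attempt and no reset: what is moved stays moved. The work goes in short steps, Python scripts to look and compute and a tool call to move; the robot and the scene stay as the last step left them, time stands still between calls to the robot, and variables do not carry over. Pictures are saved under pics/ and viewed, at most 10 in all, crops included, and the job is handed in when it is done.

Besides the shell and the picture viewer there is one more tool, called after "Emit:" as name(argument=value, ...) on one line, values as JSON. drive_tool: Moves the arm, as the interface text tells. Its arguments: {"type":"object","properties":{"deltas":{"type":"array","items":{"type":"object","properties":{"twist":{"type":"array","items":{"type":"number"}},"xyz":{"type":"array","items":{"type":"number"}},"hand":{"type":"number"}}}},"grip_force":{"type":"number"}},"required":["deltas"]}

```bash
mkdir -p pics; cat > h.py <<'E'
import numpy as np,cv2
from plant import r
def snap(n,f):
    p,d=r.snapshot(n); cv2.imwrite('pics/'+f+'.png',p[:,:,::-1]); np.save('pics/'+f+'.npy',d); c=r.calibration(n); np.save('pics/'+f+'_c.npy',c,allow_pickle=True); return p,d,c
def load(f): return cv2.imread('pics/'+f+'.png'),np.load('pics/'+f+'.npy'),np.load('pics/'+f+'_c.npy',allow_pickle=True).item()
def K(c):
    f=192/np.tan(np.radians(c['fovy'])/2); return np.array([[f,0,c['cx']],[0,f,c['cy']],[0,0,1.]])
def ray(c,uv):
    u=cv2.undistortPoints(np.array(uv,float).reshape(-1,1,2),K(c),np.array(c['dist'],float)).reshape(-1,2); return np.c_[u,np.ones(len(u))]
def atz(c,uv,z):
    V=np.array(c['view']);R=V[:3,:3];o=-R.T@V[:3,3];d=ray(c,uv)@R
    return o+d*((z-o[2])/d[:,2])[:,None]
def atd(c,d,uv):
    V=np.array(c['view']);R=V[:3,:3]; z=np.array([d[int(v),int(u)] for u,v in uv]); return (ray(c,uv)*z[:,None]-V[:3,3])@R
def cloud(c,d):
    u,v=np.meshgrid(np.arange(512),np.arange(384)); uv=np.c_[u.ravel(),v.ravel()]; return atd(c,d,uv).reshape(384,512,3)
E
python3 - <<'E'
from h import *
a=snap('top','t0')[0];b=snap('scene','s0')[0]
cv2.imwrite('pics/both.png',np.vstack([a,b])[:,:,::-1]) 
cv2.imwrite('pics/t0b.png',cv2.resize(a,(800,600))[:,:,::-1]);cv2.imwrite('pics/s0b.png',cv2.resize(b,(800,600))[:,:,::-1])
E
```

```text
(no output)
```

View pics/t0b.png

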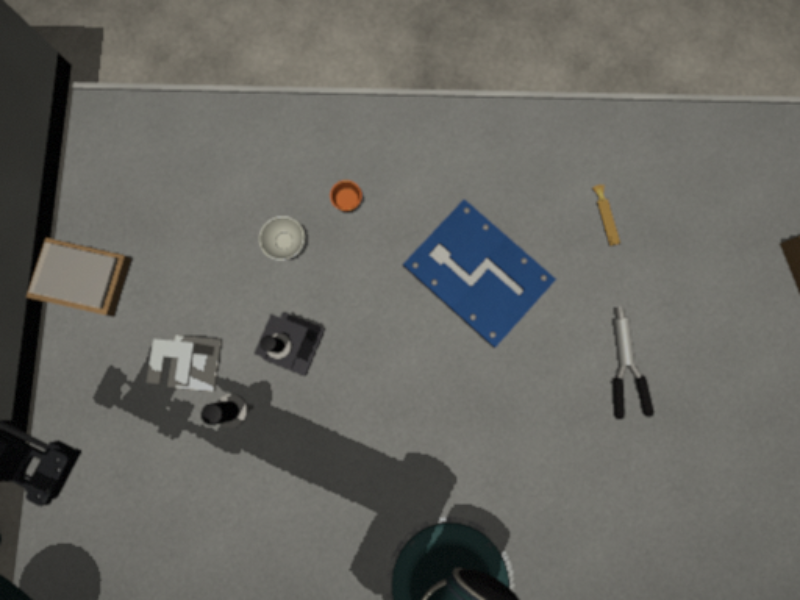

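View pics/s0b.png

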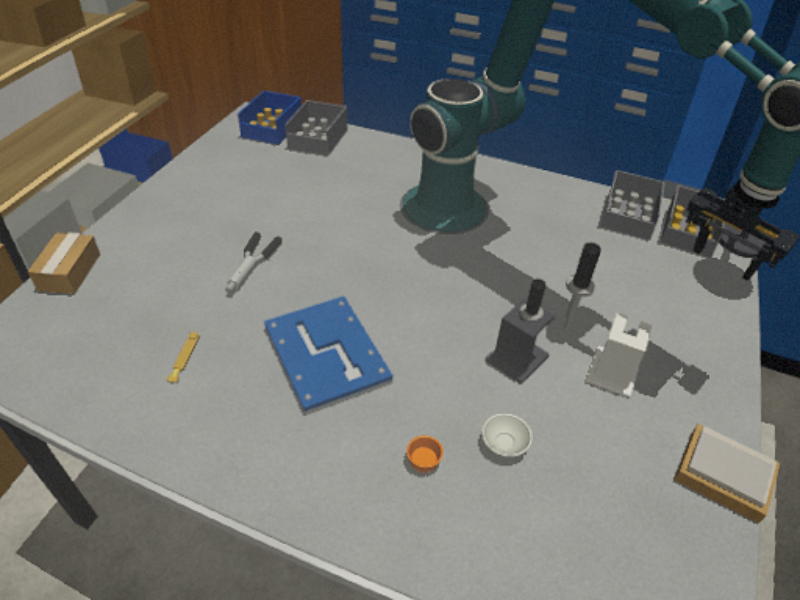

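The stylus candidates in the top view are the one in the dark fork stand (278,345) and one standing loose (222,412). The stands are the dark one (290,343) and a white one (185,362). The smaller stylus, hung in the dark steel fork, fits the description. I'll confirm that in a crop while measuring.

```bash
python3 - <<'E'
from h import *
p,d,c=load('t0')
m=cv2.inRange(cv2.cvtColor(p,cv2.COLOR_BGR2HSV),(100,120,40),(125,255,255))
m=cv2.morphologyEx(m,cv2.MORPH_OPEN,np.ones((3,3)))
m[:,:250]=0;m[:120]=0;m[230:]=0
ct=max(cv2.findContours(m,0,1)[0],key=cv2.contourArea).reshape(-1,2)
w=atz(c,ct,0.024)[:,:2].astype(np.float32)
print('panel',cv2.minAreaRect(w*1000))
print('pocket,turns,end',atz(c,np.array([[440,255],[470,285],[487,262],[520,292]])/1.5625,.024).round(3).tolist())
for n,(u0,u1,v0,v1) in dict(steel=(155,212,190,245),loose=(122,165,235,280),white=(92,145,210,255)).items():
  P=cloud(c,d)[v0:v1,u0:u1].reshape(-1,3)
  for a,b in((.1,.107),(.112,.124),(.124,.135),(.14,.165),(.165,.18),(.18,.19),(.19,.196),(.196,.204),(.204,.26)):
    q=P[(P[:,2]>a)&(P[:,2]<b)]
    if len(q): print(n,a,b,len(q),q.mean(0).round(4),np.ptp(q,axis=0).round(3))
s,sd,sc=load('s0')
for n,(u0,u1,v0,v1) in dict(steel=(330,352,176,207),loose=(365,388,153,195)).items():
  P=cloud(sc,sd)[v0:v1,u0:u1].reshape(-1,3);P=P[P[:,2]>.125];print('scene',n,len(P),P.max(0).round(3),P.min(0).round(3),P[P[:,2]>.14].mean(0).round(4))
A=cv2.resize(p[195:275,85:215],(780,480),interpolation=3)
cv2.imwrite('pics/crop1.png',A)
B=cv2.resize(s[130:260,300:440],(646,600),interpolation=3);cv2.imwrite('pics/crop2.png',B)
E
```

```text
panel ((575.2343139648438, -48.53660583496094), (236.77615356445312, 178.40911865234375), 48.61644744873047)
pocket,turns,end [[0.606, 0.026, 0.024], [0.548, -0.032, 0.024], [0.594, -0.065, 0.024], [0.536, -0.129, 0.024]]
steel 0.1 0.107 3 [0.4412 0.2662 0.1032] [0.014 0.005 0.004]
steel 0.112 0.124 445 [0.4311 0.3039 0.1205] [0.092 0.09  0.011]
steel 0.124 0.135 118 [0.4158 0.3038 0.128 ] [0.075 0.05  0.008]
steel 0.14 0.165 19 [0.4155 0.3016 0.1536] [0.025 0.012 0.023]
steel 0.165 0.18 13 [0.413  0.3016 0.1725] [0.021 0.009 0.013]
steel 0.18 0.19 9 [0.4123 0.3022 0.1845] [0.018 0.011 0.009]
steel 0.19 0.196 6 [0.4164 0.3049 0.194 ] [0.02  0.025 0.005]
steel 0.196 0.204 86 [0.4168 0.3104 0.2004] [0.023 0.024 0.007]
loose 0.112 0.124 1 [0.3315 0.3747 0.1231] [0. 0. 0.]
loose 0.124 0.135 149 [0.3077 0.3758 0.133 ] [0.052 0.052 0.01 ]
loose 0.14 0.165 38 [0.3093 0.3723 0.1533] [0.03  0.017 0.022]
loose 0.165 0.18 22 [0.3081 0.3717 0.1724] [0.03  0.01  0.014]
loose 0.18 0.19 17 [0.3075 0.3709 0.1853] [0.029 0.01  0.009]
loose 0.19 0.196 12 [0.3073 0.3717 0.1935] [0.029 0.01  0.005]
loose 0.196 0.204 12 [0.3088 0.3729 0.1997] [0.031 0.012 0.007]
loose 0.204 0.26 192 [0.3066 0.3815 0.2241] [0.033 0.032 0.025]
white 0.1 0.107 6 [0.4108 0.4608 0.103 ] [0.016 0.001 0.006]
white 0.112 0.124 594 [0.3874 0.4965 0.1204] [0.079 0.075 0.012]
white 0.124 0.135 23 [0.3728 0.4682 0.1266] [0.093 0.139 0.011]
scene steel 241 [1.273 0.36  0.944] [0.404 0.291 0.125] [0.4368 0.3108 0.1853]
scene loose 419 [1.273 0.409 0.944] [0.285 0.36  0.125] [0.3339 0.3826 0.2044]
```

View pics/crop1.png

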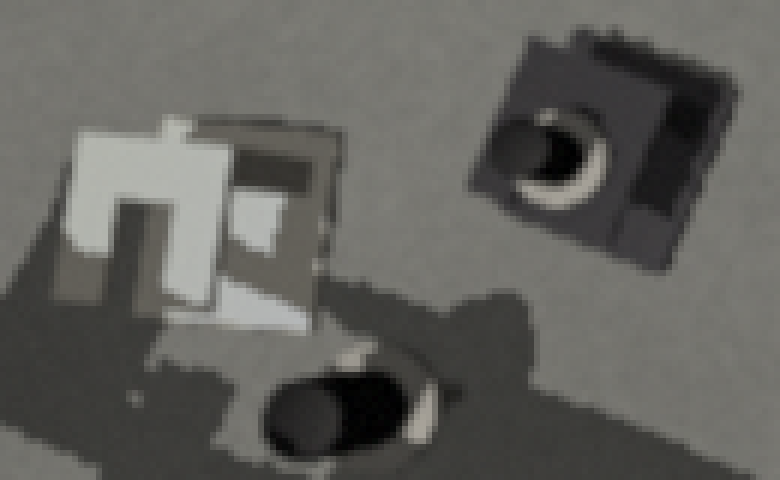

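View pics/crop2.png

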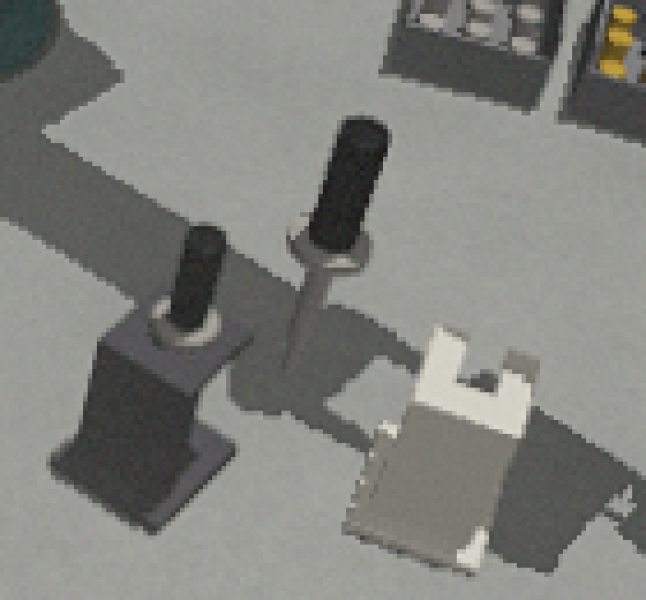

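Confirmed: the stylus in the dark steel stand (crop 545,150) has the smaller, thinner handle, with its top at about z = 0.20. The loose one is bigger, with its top at about 0.24. The fork's web stands on the +x side.

```bash
python3 - <<'E'
from h import *
o=r.get_obs();print(o['t'],np.round(o['position'],4),np.round(o['orientation'],3).tolist(),o['width'],o['force'])
R=np.array(o['orientation']);print('tool delta cm to stylus',(R.T@(np.array([.417,.3105,.30])-o['position'])*100).round(2))
c=r.calibration('wrist');V=np.array(c['view']);print(-V[:3,:3].T@V[:3,3]-o['position'],V[2,:3].round(3),V[0,:3].round(3),c['fovy'])
p,d,c=load('t0');P=cloud(c,d)[190:245,155:212].reshape(-1,3);q=P[(P[:,2]>.112)&(P[:,2]<.124)][:,:2]
for z in((.112,.124),(.0,.02)):
  pass
print(cv2.minAreaRect((q*1000).astype(np.float32)))
E
```

```text
0.1 [0.2631 0.6209 0.2376] [[-0.921, 0.39, -0.001], [0.39, 0.921, -0.002], [0.0, -0.002, -1.0]] 0.08798149297497279 [-0.1266561  -0.87490025  0.36451573]
tool delta cm to stylus [-26.28 -22.59  -6.2 ]
[-0.0626465  0.0278925  0.1457301] [ 0.248 -0.107 -0.963] [ 0.39   0.921 -0.001] 70.09787900627303
((425.6373291015625, 308.8848571777344), (70.52429962158203, 74.7698974609375), 69.9928970336914)
```

Emit:
drive_tool(deltas=[{"xyz": [0, 0, -3.1], "hand": 0}, {"xyz": [0, 0, -3.1], "hand": 0}, {"xyz": [-3.3, -2.8, 0], "hand": 0}, {"xyz": [-3.3, -2.8, 0], "hand": 0}, {"xyz": [-3.3, -2.8, 0], "hand": 0}, {"xyz": [-3.3, -2.8, 0], "hand": 0}, {"xyz": [-3.3, -2.8, 0], "hand": 0}, {"xyz": [-3.3, -2.8, 0], "hand": 0}, {"xyz": [-3.3, -2.8, 0], "hand": 0}, {"xyz": [-3.2, -3.0, 0], "hand": 0}, {"xyz": [0, 0, 0], "hand": 0}, {"xyz": [0, 0, 0], "hand": 0}], grip_force=40)

```text
validation failed for argument at $.de...
```

```bash
python3 - <<'E'
from h import *
o=r.get_obs();p,d,c=snap('wrist','w1')
print(o['t'],np.round(o['position'],4))
P=cloud(c,d).reshape(-1,3);P=P[(d.ravel()>0)]
n=np.hypot(P[:,0]-.417,P[:,1]-.31)<.05
for a,b in((.112,.123),(.124,.133),(.14,.16),(.16,.19),(.195,.205)):
  q=P[n&(P[:,2]>a)&(P[:,2]<b)]
  if len(q):print(a,len(q),((q.max(0)+q.min(0))/2).round(4),q.mean(0).round(4),np.ptp(q,axis=0).round(3))
cv2.imwrite('pics/w1b.png',p[:,:,::-1])
E
```

```text
0.1 [0.2631 0.6209 0.2376]
```

View pics/w1b.png

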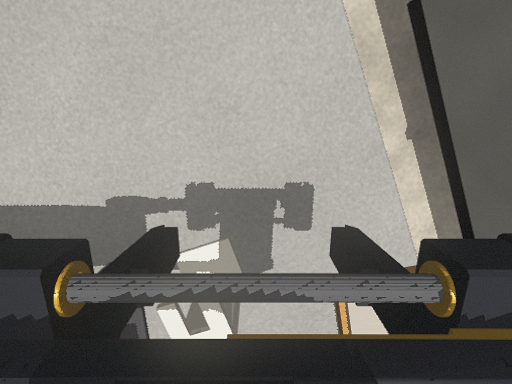

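The move was refused and the arm hasn't moved; a row probably needs "twist" as well. The picture shows the two fingers at (150,250) and (360,250), with the table beyond.

Emit:
drive_tool(deltas=[{"twist": [0, 0, 0], "xyz": [0, 0, -3.1], "hand": 0}, {"twist": [0, 0, 0], "xyz": [0, 0, -3.1], "hand": 0}, {"twist": [0, 0, 0], "xyz": [-3.3, -2.8, 0], "hand": 0}, {"twist": [0, 0, 0], "xyz": [-3.3, -2.8, 0], "hand": 0}, {"twist": [0, 0, 0], "xyz": [-3.3, -2.8, 0], "hand": 0}, {"twist": [0, 0, 0], "xyz": [-3.3, -2.8, 0], "hand": 0}, {"twist": [0, 0, 0], "xyz": [-3.3, -2.8, 0], "hand": 0}, {"twist": [0, 0, 0], "xyz": [-3.3, -2.8, 0], "hand": 0}, {"twist": [0, 0, 0], "xyz": [-3.3, -2.8, 0], "hand": 0}, {"twist": [0, 0, 0], "xyz": [-3.2, -3.0, 0], "hand": 0}, {"twist": [0, 0, 0], "xyz": [0, 0, 0], "hand": 0}, {"twist": [0, 0, 0], "xyz": [0, 0, 0], "hand": 0}], grip_force=40)

```text
t: 1.65
position: [0.4172, 0.311, 0.3006]
orientation: [[-0.92, 0.391, -0.0], [0.391, 0.92, 0.001], [0.001, 0.0, -1.0]]
force: [-0.3, 0.7, 0.4]
width: 0.0885
finger_force: 0.0
```

```bash
cat > st.py <<'E'
from h import *
def st(f):
  o=r.get_obs();p,d,c=snap('wrist',f)
  print(o['t'],np.round(o['position'],4))
  P=cloud(c,d).reshape(-1,3);n=(np.hypot(P[:,0]-.417,P[:,1]-.31)<.045)&(d.ravel()>0)
  for a,b in((.112,.123),(.124,.133),(.14,.16),(.16,.19),(.195,.21)):
    q=P[n&(P[:,2]>a)&(P[:,2]<b)]
    if len(q):print(a,len(q),((q.max(0)+q.min(0))/2).round(4),q.mean(0).round(4),np.ptp(q,axis=0).round(3))
E
python3 -c "
from st import *
st('w2')"
```

```text
1.65 [0.4172 0.311  0.3006]
0.112 1554 [0.4221 0.3114 0.1174] [0.4235 0.3108 0.1198] [0.079 0.084 0.01 ]
0.124 473 [0.4186 0.3111 0.1285] [0.4129 0.3142 0.1279] [0.04  0.042 0.009]
0.14 75 [0.415  0.3123 0.15  ] [0.4108 0.3152 0.1499] [0.016 0.023 0.02 ]
0.16 148 [0.4156 0.312  0.1751] [0.4107 0.315  0.1757] [0.017 0.024 0.03 ]
0.195 561 [0.4194 0.311  0.1984] [0.4191 0.3114 0.1996] [0.025 0.025 0.007]
```

View pics/w2.png

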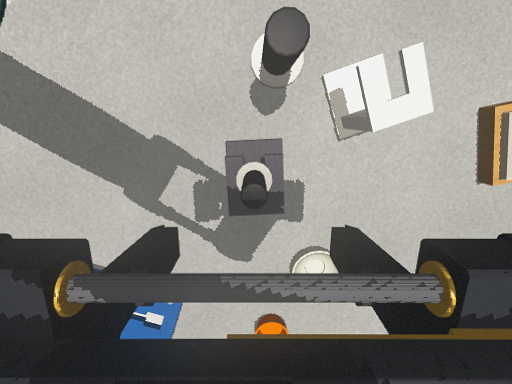

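The wrist view shows the stylus in the dark fork at (254,190), with its axis at about (0.419, 0.311). Going down to grip it.

Emit:
drive_tool(deltas=[{"twist": [0, 0, 0], "xyz": [-0.15, 0.05, 3], "hand": 0}, {"twist": [0, 0, 0], "xyz": [0, 0, 4], "hand": 0}, {"twist": [0, 0, 0], "xyz": [0, 0, 4], "hand": 0}, {"twist": [0, 0, 0], "xyz": [0, 0, 3], "hand": 0}, {"twist": [0, 0, 0], "xyz": [0, 0, 1], "hand": 0}, {"twist": [0, 0, 0], "xyz": [0, 0, 0], "hand": 0.6}, {"twist": [0, 0, 0], "xyz": [0, 0, 0], "hand": 0.8}, {"twist": [0, 0, 0], "xyz": [0, 0, 0], "hand": 0.9}, {"twist": [0, 0, 0], "xyz": [0, 0, 0], "hand": 0.9}, {"twist": [0, 0, 0], "xyz": [0, 0, 0], "hand": 0.9}, {"twist": [0, 0, 0], "xyz": [0, 0, 0], "hand": 0.9}], grip_force=45)

```text
t: 3.08
position: [0.419, 0.3106, 0.1508]
orientation: [[-0.921, 0.39, 0.0], [0.39, 0.921, 0.0], [-0.0, 0.0, -1.0]]
force: [-0.2, -0.0, -0.5]
width: 0.0301
finger_force: 0.0
```

Emit:
drive_tool(deltas=[{"twist": [0, 0, 0], "xyz": [0, 0, 0], "hand": 0.9}, {"twist": [0, 0, 0], "xyz": [0, 0, 0], "hand": 0.9}, {"twist": [0, 0, 0], "xyz": [0, 0, 0], "hand": 0.9}])

```text
t: 3.45
position: [0.4189, 0.3105, 0.1507]
orientation: [[-0.921, 0.39, -0.0], [0.39, 0.921, -0.0], [0.0, -0.0, -1.0]]
force: [0.7, -0.5, 2.0]
width: 0.0254
finger_force: 45.0
```

Emit:
drive_tool(deltas=[{"twist": [0, 0, 0], "xyz": [0, 0, -1], "hand": 0.9}, {"twist": [0, 0, 0], "xyz": [0, 0, -3], "hand": 0.9}, {"twist": [0, 0, 0], "xyz": [0, 0, -4], "hand": 0.9}, {"twist": [0, 0, 0], "xyz": [0, 0, -4], "hand": 0.9}, {"twist": [0, 0, 0], "xyz": [-2, -1.5, -3], "hand": 0.9}, {"twist": [0, 0, 0], "xyz": [-4, -3, -3], "hand": 0.9}, {"twist": [0, 0, 0], "xyz": [-4, -3, -3], "hand": 0.9}, {"twist": [0, 0, 0], "xyz": [-4, -3, 0], "hand": 0.9}, {"twist": [0, 0, 0], "xyz": [-4, -3, 0], "hand": 0.9}, {"twist": [0, 0, 0], "xyz": [-4, -3, 0], "hand": 0.9}, {"twist": [0, 0, 0], "xyz": [-4, -3, 0], "hand": 0.9}, {"twist": [0, 0, 0], "xyz": [-4, -3, 0], "hand": 0.9}])

```text
t: 4.95
position: [0.6079, -0.0149, 0.361]
orientation: [[-0.921, 0.39, 0.0], [0.39, 0.921, 0.0], [-0.0, 0.0, -1.0]]
force: [0.8, 0.7, -2.2]
width: 0.0251
finger_force: 45.0
```

Emit:
drive_tool(deltas=[{"twist": [0, 0, 0], "xyz": [-3.5, -2.5, 0], "hand": 0.9}, {"twist": [0, 0, 0], "xyz": [-3, -2, 0], "hand": 0.9}, {"twist": [0, 0, 0], "xyz": [0, 0, 0], "hand": 0.9}, {"twist": [0, 0, 0], "xyz": [0, 0, 0], "hand": 0.9}])

```text
t: 5.45
position: [0.6493, -0.0799, 0.3605]
orientation: [[-0.921, 0.39, -0.001], [0.39, 0.921, 0.001], [0.001, 0.0, -1.0]]
force: [0.2, 0.8, -2.0]
width: 0.0253
finger_force: 45.0
```

```bash
python3 - <<'E'
from h import *
o=r.get_obs();p,d,c=snap('wrist','w3')
print(o['t'],np.round(o['position'],4),np.round(o['q'],2))
m=cv2.inRange(cv2.cvtColor(p,cv2.COLOR_RGB2HSV),(100,120,40),(125,255,255))
m=cv2.morphologyEx(m,cv2.MORPH_OPEN,np.ones((3,3)))
ct=max(cv2.findContours(m,0,1)[0],key=cv2.contourArea).reshape(-1,2)
w=atz(c,ct,0.024)[:,:2].astype(np.float32)
print('panel',cv2.minAreaRect(w*1000))
E
```

```text
5.45 [ 0.6493 -0.0799  0.3605] [-0.16  0.18  1.49  0.    1.48 -1.33]
panel ((578.1287841796875, -48.68504333496094), (238.48912048339844, 178.87696838378906), 48.523685455322266)
```

View pics/w3.png

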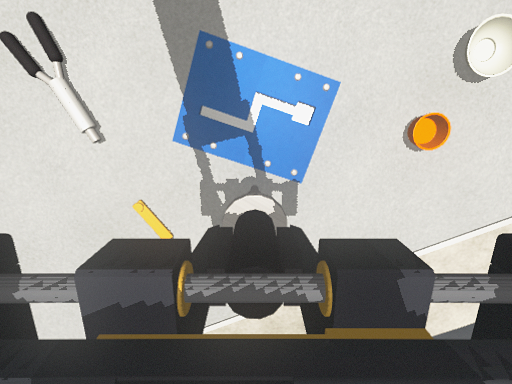

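The panel is fully visible: pocket at about (303,114), turns at (260,98) and (250,128), end at about (203,109). That order has to be checked against the frame.

```bash
python3 - <<'E'
from h import *
p,d,c=load('w3')
a=np.radians(48.52-180);R=np.array([[np.cos(a),-np.sin(a)],[np.sin(a),np.cos(a)]]);C=np.array([578.1,-48.7])
S=np.array([[-80,-25],[-40,-25],[0,-25],[0,25],[40,25],[80,25]])
W=S@R.T+C;print(W.round(1).tolist())
V=np.array(c['view'])
X=np.c_[W/1000,np.full(6,.024)]
uv=cv2.projectPoints(X,cv2.Rodrigues(V[:3,:3])[0],V[:3,3],K(c),np.array(c['dist'],float))[0].reshape(-1,2)
print(uv.round(1).tolist())
# groove mask -> panel frame residual check
P=cloud(c,d);L=(P[...,:2]*1000-C)@R
hsv=cv2.cvtColor(p,cv2.COLOR_BGR2HSV)
g=(hsv[...,1]<110)&(d>0)&(abs(L[...,0])<110)&(abs(L[...,1])<60)&(P[...,2]<.04)&(P[...,2]>.0)
for n,k,lo,hi in(('leg1 y',1,-55,-20),('leg2 x',0,-12,12),('leg3 y',1,20,60)):
  o=1-k;yy=(L[...,1]>-40)&(L[...,1]<-8) if n=='leg1 y' else (L[...,1]>8)&(L[...,1]<40) if n=='leg3 y' else (abs(L[...,0])<25)
  s=g&yy&(L[...,o]>lo)&(L[...,o]<hi);v=L[s][:,k];print(n,s.sum(),np.percentile(v,[3,50,97]).round(1))
s=g&(abs(L[...,1]-25)<15)&(L[...,0]>20);print('end',np.percentile(L[s][:,0],99));s=g&(abs(L[...,1]+25)<25)&(L[...,0]<-66);print('pocket',L[s].min(0),L[s].max(0))
print('zfloor',np.median(P[g][:,2]),'rim',np.median(P[(hsv[...,1]>150)&(abs(L[...,0])<100)&(abs(L[...,1])<70)][:,2]))
# collar: upper-image ring points for stylus axis
o=c
E
```

```text
[[612.4, 27.8], [585.9, -2.2], [559.4, -32.1], [596.8, -65.3], [570.3, -95.2], [543.8, -125.2]]
[[303.4, 113.0], [281.2, 105.1], [258.6, 97.1], [249.2, 126.4], [226.8, 118.7], [204.1, 110.8]]
leg1 y 208 [-32.5 -25.  -16.7]
leg2 x 147 [-7.9 -0.1  8.1]
leg3 y 247 [16.6 25.2 33.5]
end 87.31461910557353
pocket [-96.65813752 -40.70791768] [-66.0528923   -8.25096231]
zfloor 0.012324987894547708 rim 0.024571687269925317
```

Emit:
drive_tool(deltas=[{"twist": [0, 0, 0], "xyz": [1.5, 1.7, 2], "hand": 0.9}, {"twist": [0, 0, 0], "xyz": [2.5, 2.7, 3], "hand": 0.9}, {"twist": [0, 0, 0], "xyz": [2.5, 2.7, 3], "hand": 0.9}, {"twist": [0, 0, 0], "xyz": [1.1, 1.4, 4], "hand": 0.9}, {"twist": [0, 0, 0], "xyz": [0, 0, 4], "hand": 0.9}, {"twist": [0, 0, 0], "xyz": [0, 0, 2.5], "hand": 0.9}, {"twist": [0, 0, 0], "xyz": [0, 0, 0], "hand": 0.9}, {"twist": [0, 0, 0], "xyz": [0, 0, 0], "hand": 0.9}])

```text
t: 6.5
position: [0.6134, 0.0282, 0.1774]
orientation: [[-0.921, 0.389, 0.002], [0.389, 0.921, 0.0], [-0.002, 0.001, -1.0]]
force: [-0.1, -0.0, -1.9]
width: 0.0251
finger_force: 45.0
```

```bash
python3 - <<'E'
from h import *
o=r.get_obs();print(np.round(o['position'],4),np.round(o['force'],1))
print('to pocket',(np.array(o['orientation']).T@(np.array([.6124,.0278,.1415])-o['position'])*100).round(2))
p,d,c=snap('scene','s1')
T=np.array([*o['position'][:2],o['position'][2]-.126])
V=np.array(c['view']);pr=lambda X:cv2.projectPoints(np.array(X,float),cv2.Rodrigues(V[:3,:3])[0],V[:3,3],K(c),np.array(c['dist'],float))[0].reshape(-1,2)
uv=pr([T,[.6124,.0278,.024],T+[0,0,.095]]);print(uv.round(1))
u,v=uv[0].astype(int);y0,x0=v-50,u-45
im=cv2.resize(p[y0:y0+80,x0:x0+100],(750,600),interpolation=2)[:,:,::-1].copy()
for q in uv:cv2.circle(im,tuple(((q-[x0,y0]+.5)*7.5).astype(int)),4,(0,0,255),1)
cv2.imwrite('pics/s1c.png',im)
E
```

```text
[0.6134 0.0282 0.1774] [-0.1 -0.  -1.9]
to pocket [ 0.09 -0.08  3.59]
[[225.6 232.2]
 [225.8 237.8]
 [224.8 210.2]]
```

View pics/s1c.png

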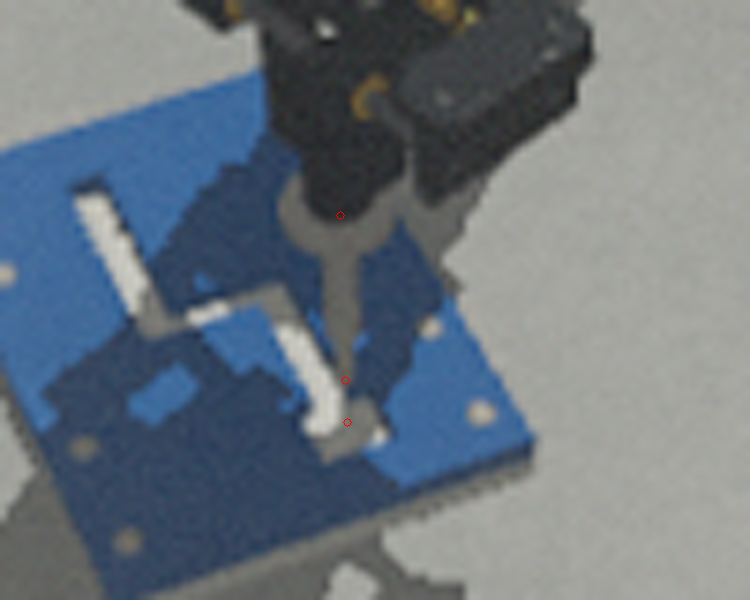

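The tip at (346,383) matches its predicted pixel and sits above the pocket at (347,423). Lowering it in.

Emit:
drive_tool(deltas=[{"twist": [0, 0, 0], "xyz": [0.09, -0.08, 1.2], "hand": 0.9}, {"twist": [0, 0, 0], "xyz": [0, 0, 1.4], "hand": 0.9}, {"twist": [0, 0, 0], "xyz": [0, 0, 1.0], "hand": 0.9}, {"twist": [0, 0, 0], "xyz": [0, 0, 0], "hand": 0.9}, {"twist": [0, 0, 0], "xyz": [0, 0, 0], "hand": 0.9}, {"twist": [0, 0, 0], "xyz": [0, 0, 0], "hand": 0.9}])

```text
t: 7.3
position: [0.6118, 0.0272, 0.1399]
orientation: [[-0.921, 0.39, 0.0], [0.39, 0.921, 0.0], [-0.0, 0.0, -1.0]]
force: [-0.3, 0.3, -1.6]
width: 0.0248
finger_force: 45.0
```

Emit:
drive_tool(deltas=[{"twist": [0, 0, 0], "xyz": [0.11, -0.32, -0.05], "hand": 0.9}, {"twist": [0, 0, 0], "xyz": [0.11, -0.32, 0], "hand": 0.9}, {"twist": [0, 0, 0], "xyz": [0.11, -0.32, 0], "hand": 0.9}, {"twist": [0, 0, 0], "xyz": [0.11, -0.32, 0], "hand": 0.9}, {"twist": [0, 0, 0], "xyz": [0.11, -0.32, 0], "hand": 0.9}, {"twist": [0, 0, 0], "xyz": [0.11, -0.32, 0], "hand": 0.9}, {"twist": [0, 0, 0], "xyz": [0.11, -0.32, 0], "hand": 0.9}, {"twist": [0, 0, 0], "xyz": [0.11, -0.32, 0], "hand": 0.9}, {"twist": [0, 0, 0], "xyz": [0.1, -0.32, 0], "hand": 0.9}, {"twist": [0, 0, 0], "xyz": [0.1, -0.32, 0], "hand": 0.9}, {"twist": [0, 0, 0], "xyz": [0.1, -0.32, 0], "hand": 0.9}, {"twist": [0, 0, 0], "xyz": [0.1, -0.32, 0], "hand": 0.9}])

```text
t: 8.8
position: [0.5848, -0.0033, 0.1402]
orientation: [[-0.921, 0.39, 0.0], [0.39, 0.921, -0.0], [-0.0, -0.0, -1.0]]
force: [-0.7, -0.1, -1.6]
width: 0.025
finger_force: 45.0
```

```bash
cat > pf.py <<'E'
from h import *
a=np.radians(48.52-180);R=np.array([[np.cos(a),-np.sin(a)],[np.sin(a),np.cos(a)]]);C=np.array([578.1,-48.7])
o=r.get_obs();print(o['t'],'panel mm',((np.array(o['position'][:2])*1000-C)@R).round(1),'tipz',round(o['position'][2]-.126,4),'F',np.round(o['force'],1))
E
python3 pf.py
```

```text
8.8 panel mm [-38.4 -25. ] tipz 0.0142 F [-0.7 -0.1 -1.6]
```

Emit:
drive_tool(deltas=[{"twist": [0, 0, 0], "xyz": [0.1, -0.31, 0], "hand": 0.9}, {"twist": [0, 0, 0], "xyz": [0.1, -0.31, 0], "hand": 0.9}, {"twist": [0, 0, 0], "xyz": [0.1, -0.31, 0], "hand": 0.9}, {"twist": [0, 0, 0], "xyz": [0.1, -0.31, 0], "hand": 0.9}, {"twist": [0, 0, 0], "xyz": [0.1, -0.31, 0], "hand": 0.9}, {"twist": [0, 0, 0], "xyz": [0.11, -0.31, 0], "hand": 0.9}, {"twist": [0, 0, 0], "xyz": [0.11, -0.31, 0], "hand": 0.9}, {"twist": [0, 0, 0], "xyz": [0.11, -0.31, 0], "hand": 0.9}, {"twist": [0, 0, 0], "xyz": [0.1, -0.31, 0], "hand": 0.9}, {"twist": [0, 0, 0], "xyz": [0.1, -0.31, 0], "hand": 0.9}, {"twist": [0, 0, 0], "xyz": [0.1, -0.31, 0], "hand": 0.9}, {"twist": [0, 0, 0], "xyz": [0.1, -0.31, 0], "hand": 0.9}])

```text
t: 10.3
position: [0.5589, -0.0328, 0.1402]
orientation: [[-0.921, 0.39, 0.0], [0.39, 0.921, 0.0], [-0.0, 0.0, -1.0]]
force: [0.1, -0.4, -1.6]
width: 0.0244
finger_force: 45.0
```

```bash
python3 pf.py
```

```text
10.3 panel mm [  0.8 -24.9] tipz 0.0142 F [ 0.1 -0.4 -1.6]
```

Emit:
drive_tool(deltas=[{"twist": [0, 0, 0], "xyz": [-0.36, -0.11, 0], "hand": 0.9}, {"twist": [0, 0, 0], "xyz": [-0.36, -0.11, 0], "hand": 0.9}, {"twist": [0, 0, 0], "xyz": [-0.36, -0.11, 0], "hand": 0.9}, {"twist": [0, 0, 0], "xyz": [-0.36, -0.12, 0], "hand": 0.9}, {"twist": [0, 0, 0], "xyz": [-0.36, -0.12, 0], "hand": 0.9}, {"twist": [0, 0, 0], "xyz": [-0.36, -0.12, 0], "hand": 0.9}, {"twist": [0, 0, 0], "xyz": [-0.36, -0.12, 0], "hand": 0.9}, {"twist": [0, 0, 0], "xyz": [-0.36, -0.12, 0], "hand": 0.9}, {"twist": [0, 0, 0], "xyz": [-0.36, -0.12, 0], "hand": 0.9}, {"twist": [0, 0, 0], "xyz": [-0.36, -0.12, 0], "hand": 0.9}, {"twist": [0, 0, 0], "xyz": [-0.36, -0.12, 0], "hand": 0.9}, {"twist": [0, 0, 0], "xyz": [-0.36, -0.12, 0], "hand": 0.9}])

```text
t: 11.8
position: [0.5935, -0.0626, 0.1402]
orientation: [[-0.921, 0.39, -0.0], [0.39, 0.921, -0.0], [0.0, -0.0, -1.0]]
force: [0.2, 0.1, -3.1]
width: 0.0248
finger_force: 45.0
```

```bash
python3 pf.py
```

```text
11.8 panel mm [ 0.2 20.8] tipz 0.0142 F [ 0.2  0.1 -3.1]
```

Emit:
drive_tool(deltas=[{"twist": [0, 0, 0], "xyz": [-0.38, -0.13, 0], "hand": 0.9}, {"twist": [0, 0, 0], "xyz": [0, 0, 0], "hand": 0.9}, {"twist": [0, 0, 0], "xyz": [0.1, -0.31, 0], "hand": 0.9}, {"twist": [0, 0, 0], "xyz": [0.11, -0.31, 0], "hand": 0.9}, {"twist": [0, 0, 0], "xyz": [0.1, -0.31, 0], "hand": 0.9}, {"twist": [0, 0, 0], "xyz": [0.11, -0.31, 0], "hand": 0.9}, {"twist": [0, 0, 0], "xyz": [0.1, -0.31, 0], "hand": 0.9}, {"twist": [0, 0, 0], "xyz": [0.11, -0.31, 0], "hand": 0.9}, {"twist": [0, 0, 0], "xyz": [0.1, -0.31, 0], "hand": 0.9}, {"twist": [0, 0, 0], "xyz": [0.1, -0.31, 0], "hand": 0.9}, {"twist": [0, 0, 0], "xyz": [0.1, -0.31, 0], "hand": 0.9}, {"twist": [0, 0, 0], "xyz": [0.1, -0.31, 0], "hand": 0.9}])

```text
t: 13.3
position: [0.5746, -0.0898, 0.1402]
orientation: [[-0.921, 0.39, 0.0], [0.39, 0.921, 0.0], [-0.0, 0.0, -1.0]]
force: [0.4, 0.1, -1.8]
width: 0.025
finger_force: 45.0
```

```bash
python3 pf.py
```

```text
13.3 panel mm [33.1 24.6] tipz 0.0142 F [ 0.4  0.1 -1.8]
```

Now 47 mm remain, so 12 rows and then a few more.

Emit:
drive_tool(deltas=[{"twist": [0, 0, 0], "xyz": [0.1, -0.34, 0], "hand": 0.9}, {"twist": [0, 0, 0], "xyz": [0.1, -0.34, 0], "hand": 0.9}, {"twist": [0, 0, 0], "xyz": [0.11, -0.34, 0], "hand": 0.9}, {"twist": [0, 0, 0], "xyz": [0.11, -0.34, 0], "hand": 0.9}, {"twist": [0, 0, 0], "xyz": [0.11, -0.34, 0], "hand": 0.9}, {"twist": [0, 0, 0], "xyz": [0.11, -0.34, 0], "hand": 0.9}, {"twist": [0, 0, 0], "xyz": [0.11, -0.34, 0], "hand": 0.9}, {"twist": [0, 0, 0], "xyz": [0.11, -0.34, 0], "hand": 0.9}, {"twist": [0, 0, 0], "xyz": [0.11, -0.34, 0], "hand": 0.9}, {"twist": [0, 0, 0], "xyz": [0.11, -0.34, 0], "hand": 0.9}, {"twist": [0, 0, 0], "xyz": [0.11, -0.34, 0], "hand": 0.9}, {"twist": [0, 0, 0], "xyz": [0.11, -0.34, 0], "hand": 0.9}])

```text
t: 14.8
position: [0.5467, -0.1223, 0.1402]
orientation: [[-0.921, 0.39, -0.0], [0.39, 0.921, 0.0], [0.0, -0.0, -1.0]]
force: [0.1, 0.0, -1.6]
width: 0.0252
finger_force: 45.0
```

```bash
python3 pf.py
```

```text
14.8 panel mm [76.  25.3] tipz 0.0142 F [ 0.1  0.  -1.6]
```

Emit:
drive_tool(deltas=[{"twist": [0, 0, 0], "xyz": [0.11, -0.32, 0], "hand": 0.9}, {"twist": [0, 0, 0], "xyz": [0, 0, 0], "hand": 0.9}, {"twist": [0, 0, 0], "xyz": [0, 0, 0], "hand": 0.9}, {"twist": [0, 0, 0], "xyz": [0, 0, 0], "hand": 0.9}, {"twist": [0, 0, 0], "xyz": [0, 0, -1], "hand": 0.9}, {"twist": [0, 0, 0], "xyz": [0, 0, -2], "hand": 0.9}, {"twist": [0, 0, 0], "xyz": [0, 0, -4], "hand": 0.9}, {"twist": [0, 0, 0], "xyz": [0, 0, -4], "hand": 0.9}, {"twist": [0, 0, 0], "xyz": [0, 0, -4], "hand": 0.9}, {"twist": [0, 0, 0], "xyz": [2, 2.5, 0], "hand": 0.9}, {"twist": [0, 0, 0], "xyz": [3, 3.7, 0], "hand": 0.9}, {"twist": [0, 0, 0], "xyz": [3, 3.7, 0], "hand": 0.9}])

```text
t: 16.3
position: [0.5093, -0.0013, 0.2913]
orientation: [[-0.92, 0.391, 0.001], [0.391, 0.92, 0.0], [-0.001, 0.001, -1.0]]
force: [0.5, 0.3, -2.5]
width: 0.0245
finger_force: 45.0
```

Emit:
drive_tool(deltas=[{"twist": [0, 0, 0], "xyz": [3, 3.7, 0], "hand": 0.9}, {"twist": [0, 0, 0], "xyz": [3, 3.7, 0], "hand": 0.9}, {"twist": [0, 0, 0], "xyz": [3, 3.7, 0], "hand": 0.9}, {"twist": [0, 0, 0], "xyz": [3, 3.7, 0], "hand": 0.9}, {"twist": [0, 0, 0], "xyz": [3, 3.7, 0], "hand": 0.9}, {"twist": [0, 0, 0], "xyz": [3, 3.7, 0], "hand": 0.9}, {"twist": [0, 0, 0], "xyz": [2, 2.5, 0], "hand": 0.9}, {"twist": [0, 0, 0], "xyz": [0, 0, 0], "hand": 0.9}, {"twist": [0, 0, 0], "xyz": [0, 0, 0], "hand": 0.9}])

```text
t: 17.42
position: [0.4219, 0.3028, 0.2906]
orientation: [[-0.921, 0.39, 0.001], [0.39, 0.921, -0.0], [-0.001, -0.0, -1.0]]
force: [-0.5, -0.6, -1.6]
width: 0.025
finger_force: 45.0
```

```bash
cat > ret.py <<'E'
from h import *
o=r.get_obs();print(o['t'],np.round(o['position'],4),'to seat cm',(np.array(o['orientation']).T@(np.array([.419,.3105,.151])-o['position'])*100).round(2))
E
python3 ret.py
```

```text
17.425 [0.4219 0.3028 0.2906] to seat cm [ 0.57  0.6  13.96]
```

Emit:
drive_tool(deltas=[{"twist": [0, 0, 0], "xyz": [0.57, 0.6, 0], "hand": 0.9}, {"twist": [0, 0, 0], "xyz": [0, 0, 0], "hand": 0.9}, {"twist": [0, 0, 0], "xyz": [0, 0, 1.5], "hand": 0.9}, {"twist": [0, 0, 0], "xyz": [0, 0, 2.5], "hand": 0.9}, {"twist": [0, 0, 0], "xyz": [0, 0, 2.5], "hand": 0.9}, {"twist": [0, 0, 0], "xyz": [0, 0, 2.5], "hand": 0.9}, {"twist": [0, 0, 0], "xyz": [0, 0, 2.5], "hand": 0.9}, {"twist": [0, 0, 0], "xyz": [0, 0, 1.5], "hand": 0.9}, {"twist": [0, 0, 0], "xyz": [0, 0, 0.7], "hand": 0.9}, {"twist": [0, 0, 0], "xyz": [0, 0, 0], "hand": 0.9}, {"twist": [0, 0, 0], "xyz": [0, 0, 0], "hand": 0.9}])

```text
t: 18.8
position: [0.4196, 0.3114, 0.1542]
orientation: [[-0.921, 0.39, 0.002], [0.39, 0.921, 0.001], [-0.001, 0.002, -1.0]]
force: [-0.4, -0.1, -2.4]
width: 0.025
finger_force: 45.0
```

```bash
python3 ret.py
```

```text
18.8 [0.4196 0.3114 0.1542] to seat cm [ 0.02 -0.1   0.32]
```

Emit:
drive_tool(deltas=[{"twist": [0, 0, 0], "xyz": [0, 0, 0.15], "hand": 0.9}, {"twist": [0, 0, 0], "xyz": [0, 0, 0.13], "hand": 0.9}, {"twist": [0, 0, 0], "xyz": [0, 0, 0], "hand": 0.9}, {"twist": [0, 0, 0], "xyz": [0, 0, 0], "hand": 0.9}])

```text
t: 19.3
position: [0.4191, 0.3111, 0.1507]
orientation: [[-0.921, 0.39, 0.001], [0.39, 0.921, 0.0], [-0.0, 0.001, -1.0]]
force: [0.2, 0.2, -0.4]
width: 0.025
finger_force: 45.0
```

The wrist force shows the weight coming off onto the prongs. Releasing.

Emit:
drive_tool(deltas=[{"twist": [0, 0, 0], "xyz": [0, 0, 0], "hand": 0.6}, {"twist": [0, 0, 0], "xyz": [0, 0, 0], "hand": 0.3}, {"twist": [0, 0, 0], "xyz": [0, 0, 0], "hand": 0}, {"twist": [0, 0, 0], "xyz": [0, 0, 0], "hand": 0}, {"twist": [0, 0, 0], "xyz": [0, 0, 0], "hand": 0}, {"twist": [0, 0, 0], "xyz": [0, 0, 0], "hand": 0}, {"twist": [0, 0, 0], "xyz": [0, 0, -3], "hand": 0}, {"twist": [0, 0, 0], "xyz": [0, 0, -4], "hand": 0}, {"twist": [0, 0, 0], "xyz": [0, 0, -4], "hand": 0}, {"twist": [0, 0, 0], "xyz": [0, 0, -4], "hand": 0}, {"twist": [0, 0, 0], "xyz": [0, 0, 0], "hand": 0}, {"twist": [0, 0, 0], "xyz": [0, 0, 0], "hand": 0}])

```text
t: 20.8
position: [0.4185, 0.3106, 0.2995]
orientation: [[-0.921, 0.39, -0.001], [0.39, 0.921, -0.001], [0.001, -0.001, -1.0]]
force: [-1.3, -0.8, 0.2]
width: 0.0881
finger_force: 0.0
```

```bash
python3 -c "
from st import *
st('w9')"
```

```text
20.8 [0.4185 0.3106 0.2995]
0.112 1569 [0.422  0.3111 0.1171] [0.4229 0.3092 0.119 ] [0.08  0.085 0.01 ]
0.124 480 [0.4181 0.3117 0.1285] [0.413  0.3146 0.1271] [0.04  0.043 0.009]
0.14 76 [0.4154 0.3128 0.15  ] [0.4106 0.3153 0.1503] [0.017 0.023 0.019]
0.16 142 [0.4156 0.3124 0.175 ] [0.4107 0.3154 0.1757] [0.017 0.024 0.029]
0.195 568 [0.42   0.3115 0.1979] [0.4194 0.3118 0.1989] [0.025 0.025 0.006]
```

View pics/w9.png

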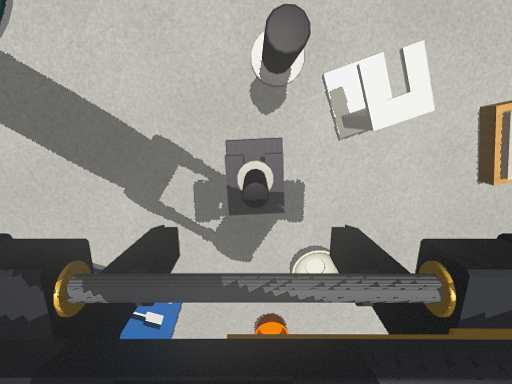

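The stylus hangs upright in the fork at (254,188), in the same pose as at the start, and the gripper is clear.

```bash
python3 -c "
from plant import r
print(r.job_done())"
```

```text
the job is handed in; nothing more can be done
None
```

I guided the stylus tip along the whole joint from the pocket to the closed end at about 3 cm/s, keeping it roughly 10 mm below the rim. It now hangs upright in the steel fork stand as it started, and the job was handed in at about 21 s; no verdict came back.

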